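Lock the quarter-turn anchor into the carving beam

ROBOT

A 6-joint arm with a two-finger parallel gripper is mounted at the origin on the work surface. World frame = base frame: x ahead of the robot, y to its left, z up, the work surface at z = 0. Lengths are in mm, angles in rad, forces in N, time in s.
With the tool pointing down it reaches from about 275 to 750 mm from the base axis. Payload 10.2 kg.
Tool frame: the origin (TCP) lies on the mounting face of the last link; the fingertips stand 173 mm ahead of it and the grasp point (between the pads) lies 155 mm ahead of it (robot.grasp_offset is the z of the grasp point in the tool frame, in mm); z points along the fingers, y is the direction in which the jaws open and shut (so a half turn about z gives the same grasp; the last joint's range is limited). The gripper opens to 85 mm and grips with 20 to 120 N. Pads are 22 mm wide; open, the fingers measure 114 mm over their backs; the gripper's body (76 mm by 85 mm) begins 54 mm behind the grasp point. The pads swing forward as they close: fully open they stand 13 mm farther back than shut.
Start: joints at [-1.395, 0.313, 1.498, -0, 1.331, -0.223], TCP at [203.852, -483.815, 404.694] pointing down, gripper open.
Joint ranges: [-2.94, 2.94], [-0.97, 2.17], [0.19, 2.56], [-1.23, 4.37], [0.02, 3.11], [-2.88, 2.88]. Speed limits (rad/s): [2.39, 2.39, 3.01, 3.14, 3.14, 3.14].

INTERFACE

Orientations are given as a rotation vector (axis times angle).
In Python, from station import robot, viewer gives the robot as it stands.
- The arm moves only by the shell command python3 -m crank 'ROWS'. ROWS is JSON, a list of rows, each a list of 7 numbers: the turn, a rotation vector about the tool's x, y, z normalised to -1 to 1, where 1 is 0.1 rad, then the shift along the tool's x, y, z normalised to -1 to 1, where 1 is 20 mm, then the closure, from 0 (fully open) to 1 (shut). A call has 1 to 5 rows; each row shifts and turns the commanded pose from where the row before left it, along the tool's axes as they then stand; what a row does not reach is not made up. A row lasts 1/12 s, in which the tool goes at most 41.7 mm and 7.16 degrees, less where a joint would pass 70% of its speed; a pose out of reach is approached as far as the arm can. A call with a number of a shift or a turn outside -1 to 1 is refused whole. A call with a gripper value outside its range is refused whole. The fingers move at their own pace and stop on an object; the grip force is fixed at half the most. Time passes only in rows, so rows that do not move let the fingers close. It gives the time, the measured TCP pose, the force and the opening at its end, in the units of the state.
- robot.get_state(): the state, without advancing time (a new reading comes with each control period).
- viewer.grab_frame(name): name is "scene" or "top" or "wrist"; returns a dict with "pixels" (480x640x3 uint8, red, green, blue), "depth" (480x640 float32, mm along the optical axis (not along the pixel's ray), 0 where there is no reading), "camera_matrix" (3x3 intrinsics, pixels), "eye" and "orientation" of the camera in the world. Camera axes: x right, y down, z forward; pixel columns grow to the right and rows downward; lengths in mm; the calibration is good to about 2 mm. A picture is of the moment at which its call begins.
- robot.finish_job(): hands the job in, once; it reports no verdict.
Trained networks look in the newest picture that a camera, given by its name, has taken for a name from the list of things; names that differ only in an ending like _2 or _b are one class to them, and where a whole thing is asked for, a point or a joint stands for the part that bears it (a point fixed in the world has none). Each returns a list of dicts, best first, with "conf" (0 to 1); they miss things now and then, are a little off and sometimes report something else, mostly with a low value. They report only what shows in the picture. A call takes as long as a camera call.
- viewer.search_frame(camera, label): "uv" ([column, row] in pixels, amid what is visible of it).
The state is a dict: "time_s": time; "joints": joint angles; "qvel": joint speeds; "tau": joint torques, N m; "tcp_pos": TCP position; "eef_rot": TCP orientation; "ft_force": force on the tool from outside, world axes, zero at the start; "torque": the same for the moment, N m; "grip_width": finger opening in mm.
Only numpy, scipy, OpenCV 4.12 (cv2) and the standard library are available. Lean on these libraries where they do the work, as an engineer would, in place of code of your own. Each camera call takes 0.05 s, during which the arm holds its last target. There are 200 camera calls.

TASK

Take the paddle-handled anchor from the wooden rack and lower its T-head into the slot of the blue carving beam, near the end away from the jaw, until its collar lies flat on the beam. Slide it gently along the slot towards the jaw until the head comes up against the stop hidden inside, back it off about 3 mm, and turn it a quarter turn clockwise (seen from above) so that the head locks crosswise under the slot; then let go. Do not force it, and leave the other two dogs in the rack and the offcut on the beam where they are.

Things in the scene. Friction and masses are not known exactly. Their poses are not given: they have to be found in the camera images.
- anchor_grip (a point): Centre of the anchor's wooden paddle, 36 mm long (x), 14 mm thick (y), 34 mm high (16 mm of it below this point, 18 above). z up the stem; x along both paddle and T-head. Anchor about 0.22 kg, upright in the rack, head hanging in a 16 mm groove along the rack: pinch across the thickness, lift straight up 30 mm or more. Home in the beam, this point is 29 mm above the slot's mouth.
- anchor_collar (a point): Centre of the underside of the anchor's round steel collar (32 mm diameter, 5 mm thick), 29 mm below anchor_grip, same axes. Above the collar is a neck 18 mm in diameter, 8 mm high, up to the paddle; below it a stem 11 mm in diameter, 11 mm long, then the T-head. In the rack the collar rests on the rack's top, in the beam on the beam's top.
- anchor: The whole anchor; origin at the centre of the T-head's underside, 50 mm straight below anchor_grip, same axes. The steel T-head is 30 mm long (x), 12 mm wide (y), 10 mm high; its lowest 2.5 mm are only 26 x 9 mm (a lead-in), and its ends narrow to 7 mm over the last 2 mm.
- beam_slot (a point): Centre of the slot's mouth on the beam's flat top, 60 mm above the table; x along the slot towards the jaw, y across, z up. The slot runs 85 mm each way along x, 14 mm wide, with 1.5 mm chamfers and lips 8 mm thick. A seated head hangs 3 mm below the lips and clear of the floor. Under them the channel is 14.4 mm wide: no room to turn the head, save in one pocket.
- slot_start (a point): Good place to lower the head, along the slot: on the slot's mouth, 60 mm from its centre towards the end away from the jaw; 10 mm either way also serves. Same axes as beam_slot. The walls and stop inside are rigid steel: lower and slide slowly (setting the collar down at 10 mm/s, sliding at 20), stop at some 4 N; more than 35 N is forcing it.
- slot_far (a point): End of the slot nearest the jaw, on its mouth; axes as beam_slot. The pocket ends at a hidden stop, not measured: with the head against it the anchor's axis is 22 to 82 mm short of this point. The head turns with the axis 1.5 to 4.5 mm back from there, best 3 mm, clockwise from above only; it comes firm a little past a quarter turn (100 degrees). Then it can neither lift nor slide.
- beam: Blue steel carving beam, 320 mm long (x), 80 mm wide, 60 mm high, fixed to the bench; steel top plate with the slot. Origin at the centre of its underside, axes as beam_slot. The jaw, a blue block 25 mm long, 76 mm wide, 35 mm high (a bolt head 12 mm higher on it), stands on the top at the +x end, 135 to 160 mm from the centre.
- rack: Dark wooden rack, 240 mm long (x), 70 mm wide, 40 mm high, fixed; origin at the centre of its underside. It holds three things in a row along x, 70 mm apart: the anchor and two round-knobbed dogs, in any order.
- dog_a_top (a point): Centre of the round wooden knob (34 mm diameter, top 12 mm above this point) of a bench dog with a plain round spigot, standing in the rack. Leave it.
- dog_b_top (a point): Centre of the slimmer round wooden knob (28 mm diameter, top 13 mm above this point) of another bench dog standing in the rack. Leave it.
- offcut_mid (a point): Centre of a small wooden offcut, 30 x 55 x 28 mm, loose on top of the beam about 137 mm from the middle, at the end away from the jaw. Leave it.

How it is judged:
By the outcome, as a careful person would: the job done as asked, in the order asked, and still so for the second after the job is handed in, with the robot touching nothing.
It also fails if it takes over 61 s, if anything falls off the work surface, if the arm or the gripper's body presses on something with over 40 N, if the wrist force passes 120 N, or if a joint passes its speed limit or range.

## Working session

There is one attempt and no reset: what is moved stays moved. The work goes in short steps, Python scripts to look and compute and a shell command to move; the robot and the scene stay as the last step left them, time stands still between calls to the robot, and variables do not carry over. Pictures are saved under pics/ and viewed, about 8 in all and at most 12, crops included, and the job is handed in when it is done.

```bash
ls; mkdir -p pics
cat > h.py <<'E'
from station import robot, viewer
import numpy as np, cv2
from scipy.spatial.transform import Rotation as R
def grab(n):
    f=viewer.grab_frame(n); return f
def Rm(f):
    o=np.array(f["orientation"],float)
    return o if o.shape==(3,3) else R.from_rotvec(o).as_matrix() if o.size==3 else R.from_quat(o).as_matrix()
def world(f,u,v,d=None):
    K=np.array(f["camera_matrix"]); 
    if d is None:
        p=f["depth"][int(v)-1:int(v)+2,int(u)-1:int(u)+2]; d=np.median(p[p>0]) if (p>0).any() else np.nan
    return Rm(f)@(np.linalg.inv(K)@[u,v,1]*d)+np.array(f["eye"])
def onplane(f,u,v,z):
    r=Rm(f)@(np.linalg.inv(np.array(f["camera_matrix"]))@[u,v,1]); e=np.array(f["eye"])
    return e+r*(z-e[2])/r[2]
def proj(f,p):
    q=np.array(f["camera_matrix"])@(Rm(f).T@(np.array(p)-np.array(f["eye"]))); return q[:2]/q[2]
def save(f,n): cv2.imwrite("pics/"+n,cv2.cvtColor(f["pixels"],cv2.COLOR_RGB2BGR))
E
python3 - <<'E'
from h import *
np.set_printoptions(precision=1,suppress=True)
s=robot.get_state(); print(s)
for c in ("top","scene"):
    f=grab(c); save(f,c+"1.png"); print(c,f["eye"],f["orientation"])
    for n in ("anchor_grip","anchor","beam_slot","slot_start","slot_far","dog_a_top","offcut_mid","rack","beam"):
        for r in viewer.search_frame(c,n)[:2]:
            print(n,np.array(r["uv"]),round(r["conf"],2),world(f,*r["uv"]))
E
```

```text
pics
{'time_s': 0.0, 'joints': array([-1.4,  0.3,  1.5,  0. ,  1.3, -0.2]), 'qvel': array([-0., -0.,  0.,  0., -0., -0.]), 'tau': array([  0. , -41.2, -26. ,  -0. ,   0. ,   0. ]), 'tcp_pos': array([ 203.8, -483.8,  404.1]), 'eef_rot': array([-3.1, -0.6, -0. ]), 'ft_force': array([ 0.6, -0.1, -0.2]), 'torque': array([-0., -0., -0.]), 'grip_width': 85.01485831083815}
top [446.2 -71.1 905.2] [-2.1  2.1 -0.2]
anchor_grip [431.6 267.4] 0.59 [ 518.5 -237.    83. ]
anchor [431.7 268.7] 0.92 [ 516.5 -237.    83.2]
anchor [246.2 251. ] 0.31 [551.6  55.9  29.7]
beam_slot [243.1 252. ] 0.94 [550.1  61.1  28.8]
slot_start [246.5 250.7] 0.87 [552.1  55.4  29.8]
slot_far [243.5 251.6] 0.9 [550.7  60.5  28.9]
dog_a_top [446.2 225.5] 0.58 [ 585.1 -264.1   74.3]
offcut_mid [259.6 154.3] 0.9 [698.7  29.4  85.7]
offcut_mid [240.9 251. ] 0.6 [551.6  64.6  29.6]
rack [422.5 272.3] 0.86 [ 514.4 -230.7   40. ]
rack [430.7 267.4] 0.7 [ 518.9 -236.5   78.3]
beam [245.9 252.7] 0.97 [548.9  56.6  28.4]
scene [1272.  -322.2  592.6] [-1.9 -1.3  0.7]
anchor_grip [202.  260.9] 0.62 [ 540.4 -244.7   68.8]
anchor [203.1 262.3] 0.9 [ 540.  -243.4   65.6]
beam_slot [392. 247.] 0.62 [602.1  33.9  61.4]
slot_start [393.7 247.9] 0.57 [603.7  36.   60.3]
slot_far [393.7 247.3] 0.84 [603.3  36.2  61. ]
dog_a_top [197.  292.4] 0.55 [ 603.8 -264.9   63.9]
offcut_mid [421.9 276.8] 0.62 [714.2  22.7  88.3]
rack [207.9 302.8] 0.79 [ 602.7 -252.4   40.4]
beam [390.7 247.6] 0.7 [601.8  31.9  60.6]
```

View pics/top1.png

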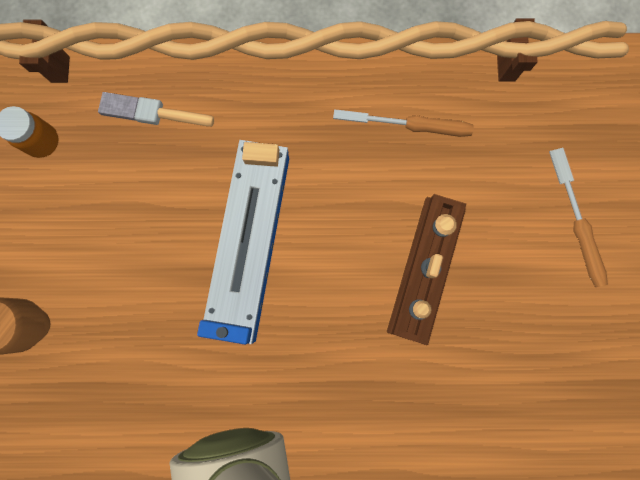

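View pics/scene1.png

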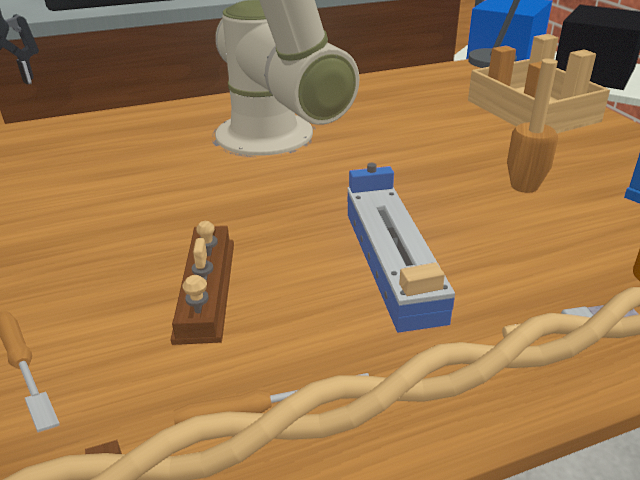

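The top view shows the anchor as the middle item of the rack at about (433,266). The slot runs from (254,188) to (236,291), with the jaw at its lower end (225,332) and the offcut at (261,153). Next I measure both with the depth data.

```bash
cat >> h.py <<'E'
def cloud(f):
    h,w=f["depth"].shape; u,v=np.meshgrid(np.arange(w),np.arange(h)); d=f["depth"]
    P=(np.linalg.inv(np.array(f["camera_matrix"]))@np.stack([u.ravel(),v.ravel(),np.ones(h*w)]))*d.ravel()
    return ((Rm(f)@P).T+np.array(f["eye"])).reshape(h,w,3)
def rays(f,z):
    h,w=f["depth"].shape; u,v=np.meshgrid(np.arange(w),np.arange(h))
    r=(Rm(f)@np.linalg.inv(np.array(f["camera_matrix"]))@np.stack([u.ravel(),v.ravel(),np.ones(h*w)])).T
    e=np.array(f["eye"]); return (e+r*((z-e[2])/r[:,2])[:,None]).reshape(h,w,3)
def rect(P):
    (c,s,a)=cv2.minAreaRect(P[:,:2].astype(np.float32)); 
    if s[0]<s[1]: s=s[::-1]; a+=90
    return np.array(c),s,((a+90)%180)-90
def bigblob(m):
    n,l,st,_=cv2.connectedComponentsWithStats(m.astype(np.uint8)); 
    return l==1+st[1:,4].argmax()
def report(f,a0,s0):
    "a0: xy guess of anchor, s0: xy guess of slot centre"
    C=cloud(f); z=C[...,2]; ok=f["depth"]>0
    near=lambda c,r: ok&(np.hypot(C[...,0]-c[0],C[...,1]-c[1])<r)
    if a0 is not None:
        m=near(a0,30)&(z>80)&(z<95)
        if m.any(): m=bigblob(m); print("paddle",m.sum(),np.median(z[m]),*rect(C[m]),C[m].mean(0))
    if s0 is not None:
        m=near(s0,130)&(z<56)&(z>5)
        G=rays(f,60.); top=near(s0,150)&(z>57)&(z<64); print("top z",np.median(z[top]),*rect(C[bigblob(top)]))
        hull=cv2.fillConvexPoly(np.zeros(z.shape,np.uint8),cv2.convexHull(np.argwhere(bigblob(top))[:,::-1].astype(np.int32)),1)
        m=m&(cv2.erode(hull,np.ones((5,5)))>0)
        if m.any(): m=bigblob(m); print("slot",m.sum(),*rect(G[m]),G[m].mean(0))
E
python3 - <<'E'
from h import *
np.set_printoptions(precision=1,suppress=True)
f=grab("top"); report(f,(517,-237),(550,60))
C=cloud(f); z=C[...,2]; m=(abs(z-40)<4)&(C[...,1]<-150)&(C[...,0]<640)&(C[...,0]>380); print("rack",rect(C[bigblob(m)]))
f=grab("scene"); report(f,(517,-237),(560,58))
f=grab("wrist"); print("wrist",f["eye"],Rm(f),f["camera_matrix"]); print(R.from_rotvec(robot.get_state()["eef_rot"]).as_matrix())
E
```

```text
paddle 207 85.09665140053642 [ 522.6 -243.4] (35.46219253540039, 14.02248764038086) -17.560501098632812 [ 522.1 -242.8   84.8]
top z 58.84021390842014 [552.5  57.4] (287.09033203125, 80.40328979492188) -9.726478576660156
slot 937 [568.1  54.3] (168.99952697753906, 17.826887130737305) -11.12054443359375 [566.9  54.7  60. ]
rack (array([ 522.8, -243.4]), (240.4541778564453, 56.779117584228516), -17.65021514892578)
paddle 166 87.02923521288196 [ 524.1 -244.8] (34.18387985229492, 14.550461769104004) -16.680374145507812 [ 527.  -244.5   86.2]
top z 60.959225260342635 [561.1  55.7] (289.13458251953125, 81.6373291015625) -9.82086181640625
slot 459 [569.7  53.6] (165.36940002441406, 12.928367614746094) -9.983795166015625 [575.8  52.   60. ]
wrist [ 266.7 -457.   373.9] [[ 0.4 -0.9 -0.2]
 [-0.9 -0.4 -0.1]
 [ 0.   0.3 -1. ]] [[384.3   0.  322.9]
 [  0.  384.3 241.8]
 [  0.    0.    1. ]]
[[ 0.9  0.4  0. ]
 [ 0.4 -0.9 -0. ]
 [-0.   0.  -1. ]]
```

```bash
cat >> h.py <<'E'
def delta(x,y,z=None,yaw=None):
    "rows units: total shift/20 in tool axes, turn/0.1 about tool"
    s=robot.get_state(); T=R.from_rotvec(s["eef_rot"]); p=np.array(s["tcp_pos"]); M=T.as_matrix()
    g=p+M[:,2]*robot.grasp_offset
    t=np.array([x,y,g[2] if z is None else z])
    print("t %.2f grasp"%s["time_s"],g.round(1),"yaw",np.degrees(np.arctan2(M[1,0],M[0,0])).round(2),"shift/20",(M.T@(t-g)/20).round(3), "F",np.round(s["ft_force"],1),"w",round(s["grip_width"],1),"q6",round(s["joints"][5],2))
    if yaw is not None:
        a=np.radians(yaw); X=np.array([np.cos(a),np.sin(a),0]); Z=np.array([0,0,-1.]); W=np.stack([X,np.cross(Z,X),Z],1)
        print("turn/0.1",((T.inv()*R.from_matrix(W)).as_rotvec()/0.1).round(3))
E
python3 -c "
from h import *
delta(523.5,-244,169,162.5)"
```

```text
t 1.15 grasp [ 203.8 -483.8  250. ] yaw 22.85 shift/20 [19.385 -4.844  4.05 ] F [ 0.3  0.1 -0.9] w 85.3 q6 -0.22
turn/0.1 [ 0.0000e+00  1.0000e-03 -2.4374e+01]
```

```bash
python3 -m crank '[[0,0,0,0.97,-0.24,0.1,0],[0,0,0,0.97,-0.24,0.1,0],[0,0,0,0.97,-0.24,0.1,0],[0,0,0,0.97,-0.24,0.1,0],[0,0,0,0.97,-0.24,0.1,0]]'
python3 -m crank '[[0,0,0,0.97,-0.24,0.1,0],[0,0,0,0.97,-0.24,0.1,0],[0,0,0,0.97,-0.24,0.1,0],[0,0,0,0.97,-0.24,0.1,0],[0,0,0,0.97,-0.24,0.1,0]]'
python3 -m crank '[[0,0,0,0.97,-0.24,0.1,0],[0,0,0,0.97,-0.24,0.1,0],[0,0,0,0.97,-0.24,0.1,0],[0,0,0,0.97,-0.24,0.1,0],[0,0,0,0.97,-0.24,0.1,0]]'
python3 -m crank '[[0,0,0,0.97,-0.24,0.1,0],[0,0,0,0.97,-0.24,0.1,0],[0,0,0,0.97,-0.24,0.1,0],[0,0,0,0.97,-0.24,0.1,0],[0,0,0,0.97,-0.24,0.1,0]]'
python3 -m crank '[[0,0,-0.97,0,0,0.08,0],[0,0,-0.97,0,0,0.08,0],[0,0,-0.97,0,0,0.08,0],[0,0,-0.97,0,0,0.08,0],[0,0,-0.97,0,0,0.08,0]]'
python3 -m crank '[[0,0,-0.97,0,0,0.08,0],[0,0,-0.97,0,0,0.08,0],[0,0,-0.97,0,0,0.08,0],[0,0,-0.97,0,0,0.08,0],[0,0,-0.97,0,0,0.08,0]]'
python3 -m crank '[[0,0,-0.97,0,0,0.08,0],[0,0,-0.97,0,0,0.08,0],[0,0,-0.97,0,0,0.08,0],[0,0,-0.97,0,0,0.08,0],[0,0,-0.97,0,0,0.08,0]]'
python3 -m crank '[[0,0,-0.97,0,0,0.08,0],[0,0,-0.97,0,0,0.08,0],[0,0,-0.97,0,0,0.08,0],[0,0,-0.97,0,0,0.08,0],[0,0,-0.97,0,0,0.08,0]]'
python3 -m crank '[[0,0,-0.97,0,0,0.08,0],[0,0,-0.97,0,0,0.08,0],[0,0,-0.97,0,0,0.08,0],[0,0,-0.97,0,0,0.08,0],[0,0,-0.97,0,0,0.08,0]]'
python3 - <<'E'
from h import *
np.set_printoptions(precision=1,suppress=True)
f=grab("wrist"); save(f,"w1.png"); report(f,(523,-244),None)
for n in ("anchor_grip","anchor"):
    for r in viewer.search_frame("wrist",n)[:2]: print(n,np.array(r["uv"]),r["conf"],world(f,*r["uv"]))
delta(523.5,-244,69,162.5)
E
```

```text
time_s: 1.57
tcp_pos: [284.6, -423.4, 394.6]
eef_rot: [3.079, 0.622, 0.0]
ft_force: [-0.5, -0.9, 0.2]
grip_width: 85.5
time_s: 1.98
tcp_pos: [364.7, -363.6, 384.7]
eef_rot: [3.079, 0.622, 0.0]
ft_force: [-0.8, 0.7, -0.7]
grip_width: 85.4
time_s: 2.4
tcp_pos: [444.8, -303.8, 374.6]
eef_rot: [-3.079, -0.622, -0.0]
ft_force: [0.9, 0.3, 0.1]
grip_width: 85.5
time_s: 2.82
tcp_pos: [524.9, -244.0, 364.6]
eef_rot: [-3.079, -0.622, 0.0]
ft_force: [0.4, -0.8, 0.8]
grip_width: 85.2
time_s: 3.23
tcp_pos: [524.2, -244.6, 356.5]
eef_rot: [-2.836, -1.35, 0.0]
ft_force: [-0.1, -0.7, -0.5]
grip_width: 85.3
time_s: 3.65
tcp_pos: [524.1, -244.7, 348.6]
eef_rot: [-2.429, -1.992, 0.0]
ft_force: [-0.3, 0.6, 0.1]
grip_width: 85.3
time_s: 4.07
tcp_pos: [524.1, -244.7, 340.6]
eef_rot: [-1.88, -2.517, -0.0]
ft_force: [-0.8, -0.8, -0.4]
grip_width: 85.1
time_s: 4.48
tcp_pos: [524.1, -244.7, 332.6]
eef_rot: [-1.221, -2.895, -0.0]
ft_force: [-0.1, -0.3, 0.6]
grip_width: 85.3
time_s: 4.9
tcp_pos: [524.1, -244.7, 324.5]
eef_rot: [-0.49, -3.103, -0.0]
ft_force: [-0.3, -0.5, 0.2]
grip_width: 85.1
paddle 1443 86.43423360893743 [ 521.8 -244. ] (35.559913635253906, 13.950117111206055) -17.542625427246094 [ 520.7 -243.6   86.1]
anchor_grip [319.9 244.3] 0.63 [ 515.  -243.6   87.2]
anchor [322.6 241.9] 0.89 [ 514.1 -241.7   87.4]
t 5.05 grasp [ 524.1 -244.7  169.9] yaw 161.65 shift/20 [0. 0. 5.] F [ 1.1 -0.6  1.1] w 85.3 q6 -1.89
turn/0.1 [ 0.  -0.  -0.1]
```

View pics/w1.png

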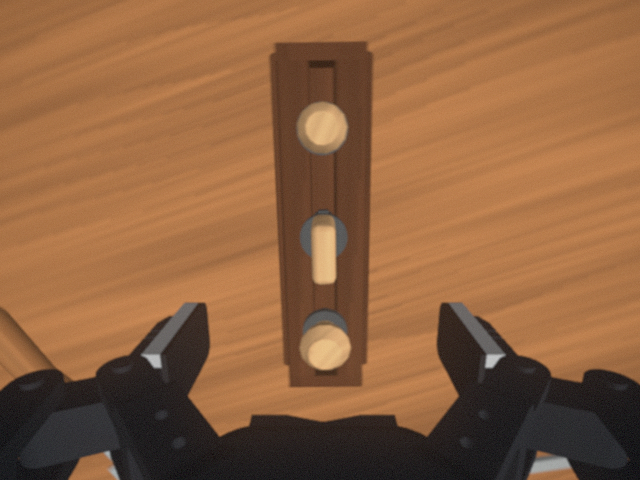

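The wrist view shows the paddle centred at about (323,250) between the open fingers, with a dog on either side at (322,127) and (325,347). Paddle height 86–87 matches the text. I go down and grip.

```bash
python3 -m crank '[[0,0,-0.14,0.08,0,0.8,0],[0,0,0,0,0,1,0],[0,0,0,0,0,1,0],[0,0,0,0,0,1,0.3],[0,0,0,0,0,0.8,0.4]]'
python3 -m crank '[[0,0,0,0,0,0.4,0.5],[0,0,0,0,0,0,1],[0,0,0,0,0,0,1],[0,0,0,0,0,0,1],[0,0,0,0,0,0,1]]'
python3 -m crank '[[0,0,0,0,0,0,1],[0,0,0,0,0,0,1],[0,0,0,0,0,0,1]]'
python3 -c "
from h import *
delta(522.5,-244,69,162.5)"
```

```text
time_s: 5.47
tcp_pos: [522.4, -244.1, 231.4]
eef_rot: [-0.481, -3.104, -0.001]
ft_force: [-0.4, -1.2, 0.2]
grip_width: 64.2
time_s: 5.88
tcp_pos: [522.9, -244.3, 226.0]
eef_rot: [0.476, 3.103, -0.002]
ft_force: [0.3, 0.2, 4.5]
grip_width: 13.5
time_s: 6.13
tcp_pos: [522.9, -244.4, 226.0]
eef_rot: [0.475, 3.103, -0.002]
ft_force: [0.1, 1.0, 6.0]
grip_width: 13.1
t 6.13 grasp [ 523.2 -244.6   71.3] yaw 162.58 shift/20 [0.043 0.018 0.117] F [0.1 1.  6. ] w 13.1 q6 -1.91
turn/0.1 [-0.008  0.024  0.014]
```

```bash
python3 -m crank '[[0,0,0,0,0,-0.3,1],[0,0,0,0,0,-0.5,1],[0,0,0,0,0,-0.5,1],[0,0,0,0,0,-0.5,1],[0,0,0,0,0,-0.5,1]]'
python3 -m crank '[[0,0,0,0,0,-0.6,1],[0,0,0,0,0,-0.6,1],[0,0,0,0,0,-0.6,1],[0,0,0,0,0,-0.2,1]]'
python3 -c "
from h import *
f=grab('wrist'); report(f,None,None); save(f,'w2.png')
delta(627.6,43.8,130,170.2)"
```

```text
time_s: 6.55
tcp_pos: [522.6, -244.2, 272.1]
eef_rot: [0.475, 3.105, -0.0]
ft_force: [0.4, 0.2, -2.0]
grip_width: 13.4
time_s: 6.88
tcp_pos: [522.8, -244.3, 313.2]
eef_rot: [0.475, 3.102, -0.002]
ft_force: [0.2, -0.8, -2.3]
grip_width: 13.7
t 6.93 grasp [ 523.2 -244.6  158.3] yaw 162.6 shift/20 [-0.666 15.323  1.398] F [-0.1  0.  -1.2] w 13.6 q6 -1.91
turn/0.1 [-0.013  0.03  -1.327]
```

View pics/w2.png

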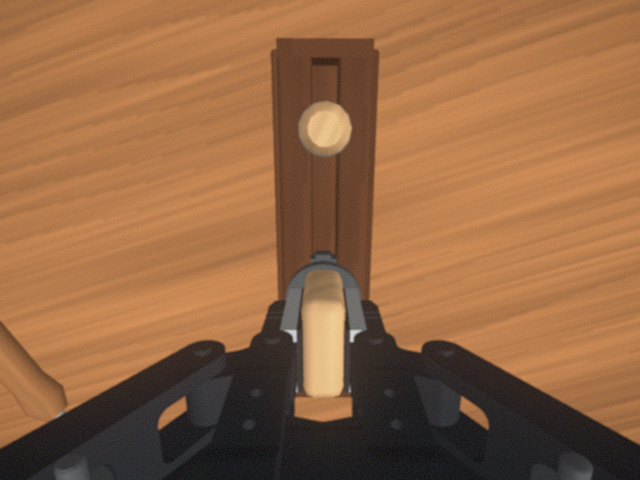

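The anchor is held upright at (323,330), with collar and head below it and the rack hole empty. I go to the slot.

```bash
python3 -m crank '[[0,0,0,-0.04,0.7,0,1],[0,0,0,-0.04,0.96,0,1],[0,0,0,-0.04,0.96,0,1],[0,0,0,-0.04,0.96,0,1],[0,0,0,-0.04,0.96,0,1]]'
python3 -m crank '[[0,0,0,-0.04,0.96,0,1],[0,0,0,-0.04,0.96,0,1],[0,0,0,-0.04,0.96,0,1],[0,0,0,-0.04,0.96,0,1],[0,0,0,-0.04,0.96,0,1]]'
python3 -m crank '[[0,0,0,-0.04,0.96,0,1],[0,0,0,-0.04,0.96,0,1],[0,0,0,-0.04,0.96,0,1],[0,0,0,-0.04,0.96,0,1],[0,0,0,-0.04,0.96,0,1]]'
python3 -m crank '[[0,0,0,-0.04,0.96,0,1],[0,0,-0.7,0,0.2,0,1],[0,0,-0.63,0,0,0,1],[0,0,0,0,0,0,1]]'
cat > look.py <<'E'
from h import *
import sys
np.set_printoptions(precision=2,suppress=True)
f=grab("wrist"); save(f,sys.argv[1]); C=cloud(f); G=rays(f,60.); z=C[...,2]
top=(abs(z-60)<4)&(abs(C[...,1]-54)<80)&(C[...,0]>380); print("topz",np.median(z[top]))
# slot edges: in slot frame per-row profile of z at mouth plane
th=np.radians(170.2); ex=np.array([np.cos(th),np.sin(th)]); ey=np.array([-ex[1],ex[0]])
c=np.array([568.5,54.]); q=G[...,:2]-c; a=q@ex; b=q@ey
low=(z<55)&(f["depth"]>0)&(abs(b)<14)&(abs(a)<100)
mids=[];xs=[]
for s in range(-50,90,4):
    m=low&(abs(a-s)<2)
    if m.sum()>20:
        lo,hi=np.percentile(b[m],[2,98]); print(s,m.sum(),round(lo,1),round(hi,1)); mids.append((lo+hi)/2); xs.append(s)
if xs:
    k=np.polyfit(xs,mids,1); print("angle corr deg",np.degrees(np.arctan(k[0])),"offset y at centre",k[1],"at start",np.polyval(k,-60)); print("a range",a[low].min(),a[low].max())
delta(627.6,43.8,95,170.2)
E
python3 look.py w3.png
```

```text
time_s: 7.35
tcp_pos: [553.8, -157.1, 309.9]
eef_rot: [-0.475, -3.104, -0.001]
ft_force: [-0.2, -0.2, -1.9]
grip_width: 12.7
time_s: 7.77
tcp_pos: [586.3, -66.5, 309.9]
eef_rot: [-0.475, -3.104, -0.001]
ft_force: [0.4, -0.9, -1.2]
grip_width: 13.5
time_s: 8.18
tcp_pos: [618.7, 23.9, 309.8]
eef_rot: [-0.475, -3.104, -0.0]
ft_force: [-0.2, 0.2, -1.5]
grip_width: 13.2
time_s: 8.52
tcp_pos: [626.2, 45.3, 309.7]
eef_rot: [-0.263, -3.129, -0.0]
ft_force: [-0.0, -1.3, -2.6]
grip_width: 13.2
topz 59.978000662965854
-50 144 -7.0 6.6
-46 167 -7.0 6.5
-42 167 -6.9 6.5
-38 143 -6.9 6.5
-34 168 -6.9 6.5
-30 168 -6.8 6.5
-26 168 -6.8 6.4
-22 166 -6.7 6.4
-18 168 -6.7 6.4
-14 168 -6.6 6.4
-10 167 -6.6 6.4
-6 165 -6.6 6.3
-2 194 -6.5 6.3
2 173 -7.0 6.3
6 199 -7.0 6.3
10 175 -6.9 6.2
14 198 -6.9 6.2
18 182 -6.8 6.2
22 193 -6.8 6.2
26 200 -6.7 6.2
30 204 -6.7 6.2
34 206 -6.7 6.7
38 208 -6.6 6.6
42 214 -6.6 6.6
46 227 -6.5 6.6
50 211 -6.5 6.6
54 240 -6.9 6.5
58 216 -6.9 6.5
62 239 -6.8 6.5
66 243 -6.8 6.5
70 229 -6.7 6.4
74 229 -6.7 6.4
angle corr deg 0.047287520134429224 offset y at centre -0.18732248145724859 at start -0.23684186798769072
a range -57.795017868603225 75.59785115683009
t 8.57 grasp [625.9  44.8 155.2] yaw 170.18 shift/20 [-0.1  -0.04  3.01] F [ 0.6 -0.  -2. ] w 13.5 q6 -1.51
turn/0.1 [ 0.   -0.01 -0.  ]
```

View pics/w3.png

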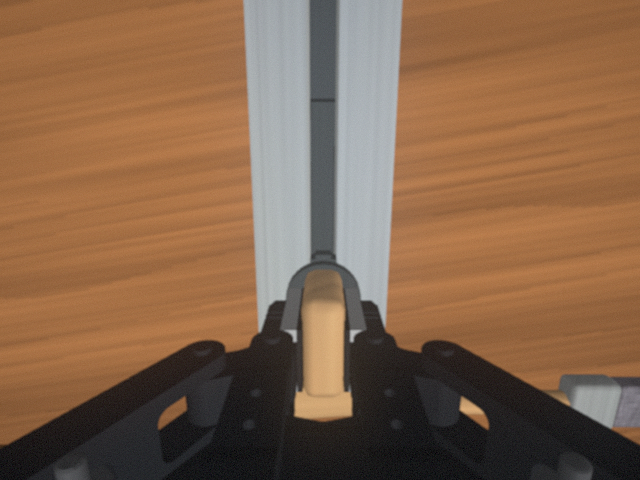

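The wrist view shows the slot running up the image at column 323, in line with the held anchor. The angle is good and needs only a 0.5 mm lateral shift.

```bash
python3 -m crank '[[0,0,-0.01,0,-0.025,0.4,1],[0,0,0,0,0,0.6,1],[0,0,0,0,0,0.6,1],[0,0,0,0,0,0.3,1],[0,0,0,0,0,0,1]]'
python3 -m crank '[[0,0,0,0,0,0.08,1],[0,0,0,0,0,0.08,1],[0,0,0,0,0,0.08,1],[0,0,0,0,0,0.08,1],[0,0,0,0,0,0.08,1]]'
python3 -c "
from h import *
delta(627.6,43.8,91.3,170.25)"
```

```text
time_s: 8.98
tcp_pos: [625.9, 43.3, 270.1]
eef_rot: [-0.267, -3.126, -0.0]
ft_force: [-0.7, -0.2, -2.3]
grip_width: 13.4
time_s: 9.4
tcp_pos: [626.3, 43.5, 264.8]
eef_rot: [0.266, 3.13, 0.0]
ft_force: [-0.1, -0.3, -1.1]
grip_width: 13.7
t 9.40 grasp [626.4  43.5 110.1] yaw 170.27 shift/20 [-0.058  0.026  0.94 ] F [-0.1 -0.3 -1.1] w 13.7 q6 -1.52
turn/0.1 [0.    0.005 0.003]
```

```bash
python3 -m crank '[[0,0,0,0,0.033,0,1],[0,0,0,0,0,0.08,1],[0,0,0,0,0,0.08,1],[0,0,0,0,0,0.08,1],[0,0,0,0,0,0.08,1]]'
python3 -c "
from h import *
delta(627.6,43.8,91.3,170.25)"
```

```text
time_s: 9.82
tcp_pos: [626.4, 44.2, 258.1]
eef_rot: [-0.266, -3.13, -0.0]
ft_force: [-0.3, -0.3, -1.7]
grip_width: 13.1
t 9.82 grasp [626.4  44.2 103.4] yaw 170.27 shift/20 [-0.063 -0.007  0.606] F [-0.3 -0.3 -1.7] w 13.1 q6 -1.52
turn/0.1 [ 0.    -0.     0.004]
```

Entering freely. I lower the rest slowly.

```bash
python3 -m crank '[[0,0,0,0,0,0.08,1],[0,0,0,0,0,0.08,1],[0,0,0,0,0,0.08,1],[0,0,0,0,0,0.08,1],[0,0,0,0,0,0.04,1]]'
python3 -m crank '[[0,0,0,0,0,0.04,1],[0,0,0,0,0,0.04,1],[0,0,0,0,0,0.04,1]]'
python3 -c "
from h import *
delta(627.6,43.8,91.3,170.25)"
```

```text
time_s: 10.23
tcp_pos: [626.4, 44.1, 250.8]
eef_rot: [-0.266, -3.13, -0.0]
ft_force: [-0.1, 0.3, -2.2]
grip_width: 13.3
time_s: 10.48
tcp_pos: [626.4, 44.1, 248.7]
eef_rot: [0.266, 3.13, 0.0]
ft_force: [0.3, -0.6, -1.6]
grip_width: 13.5
t 10.48 grasp [626.4  44.1  94. ] yaw 170.27 shift/20 [-0.061 -0.005  0.134] F [ 0.3 -0.6 -1.6] w 13.5 q6 -1.52
turn/0.1 [0.    0.001 0.003]
```

```bash
python3 -m crank '[[0,0,0,0,0,0.04,1],[0,0,0,0,0,0.04,1]]'
python3 -m crank '[[0,0,0,0,0,0.04,1],[0,0,0,0,0,0.03,1]]'
```

```text
time_s: 10.65
tcp_pos: [626.4, 44.1, 247.1]
eef_rot: [0.266, 3.13, 0.0]
ft_force: [-0.1, -0.6, -1.9]
grip_width: 13.4
time_s: 10.82
tcp_pos: [626.4, 44.2, 246.1]
eef_rot: [0.266, 3.13, -0.0]
ft_force: [-3.8, -0.4, 5.6]
grip_width: 13.4
```

Collar contact is where expected (TCP z 246). I ease off the pressure slightly and start sliding, with the first 40 mm in the region where the stop can't be.

```bash
cat > ck.py <<'E'
from h import *
s=robot.get_state(); T=R.from_rotvec(s["eef_rot"]); F=T.inv().apply(s["ft_force"]); p=np.array(s["tcp_pos"])
ex=T.as_matrix()[:2,0]; g=(p+T.as_matrix()[:,2]*155)[:2]-[568.5,54]
th=np.radians(170.25); E=np.array([np.cos(th),np.sin(th)])
print("t %.2f a=%.1f b=%.1f z=%.1f Ftool"%(s["time_s"],g@E,g@[-E[1],E[0]],p[2]),F.round(1))
import sys
sys.exit(int(abs(F[0])>float(sys.argv[1]) or abs(F[1])>8 or abs(F[2])>12))
E
R='[[0,0,0,0,0,-0.015,1],[0,0,0,0.04,0,0,1],[0,0,0,0.08,0,0,1]]'; python3 -m crank '[[0,0,0,0,0,-0.015,1],[0,0,0,0.04,0,0,1],[0,0,0,0.08,0,0,1]]' >/dev/null; python3 ck.py 6 &&
python3 -m crank '[[0,0,0,0.08,0,0,1],[0,0,0,0.08,0,0,1],[0,0,0,0.08,0,0,1]]' >/dev/null; python3 ck.py 6 &&
python3 -m crank '[[0,0,0,0.08,0,0,1],[0,0,0,0.08,0,0,1],[0,0,0,0.08,0,0,1]]' >/dev/null && python3 ck.py 6 &&
python3 -m crank '[[0,0,0,0.08,0,0,1],[0,0,0,0.08,0,0,1],[0,0,0,0.08,0,0,1],[0,0,0,0.08,0,0,1]]' >/dev/null && python3 ck.py 6 &&
python3 -m crank '[[0,0,0,0.08,0,0,1],[0,0,0,0.08,0,0,1],[0,0,0,0.08,0,0,1],[0,0,0,0.08,0,0,1]]' >/dev/null && python3 ck.py 6 &&
python3 -m crank '[[0,0,0,0.08,0,0,1],[0,0,0,0.08,0,0,1],[0,0,0,0.08,0,0,1],[0,0,0,0.08,0,0,1]]' >/dev/null && python3 ck.py 6
```

```text
t 11.07 a=-56.6 b=-0.1 z=246.1 Ftool [-1.3  0.3  0.9]
t 11.32 a=-51.5 b=-0.1 z=246.1 Ftool [-0.7 -0.6 -0.7]
t 11.57 a=-46.6 b=-0.1 z=246.1 Ftool [-1.1  0.   0.3]
t 11.90 a=-40.2 b=-0.1 z=246.1 Ftool [-1.3  0.2 -0.1]
t 12.23 a=-33.9 b=-0.1 z=246.1 Ftool [-2.  -0.2 -0.5]
t 12.57 a=-27.4 b=-0.1 z=246.1 Ftool [-2.6 -0.3 -0.4]
```

```bash
python3 -m crank '[[0,0,0,0.08,0,0,1],[0,0,0,0.08,0,0,1],[0,0,0,0.08,0,0,1],[0,0,0,0.08,0,0,1]]' >/dev/null && python3 ck.py 5 &&
python3 -m crank '[[0,0,0,0.08,0,0,1],[0,0,0,0.08,0,0,1],[0,0,0,0.08,0,0,1],[0,0,0,0.08,0,0,1]]' >/dev/null && python3 ck.py 5 &&
python3 -m crank '[[0,0,0,0.08,0,0,1],[0,0,0,0.08,0,0,1],[0,0,0,0.08,0,0,1],[0,0,0,0.08,0,0,1]]' >/dev/null && python3 ck.py 5 &&
python3 -m crank '[[0,0,0,0.08,0,0,1],[0,0,0,0.08,0,0,1],[0,0,0,0.08,0,0,1]]' >/dev/null && python3 ck.py 5 &&
python3 -m crank '[[0,0,0,0.08,0,0,1]]' >/dev/null && python3 ck.py 4 &&
python3 -m crank '[[0,0,0,0.08,0,0,1]]' >/dev/null && python3 ck.py 4 &&
python3 -m crank '[[0,0,0,0.08,0,0,1]]' >/dev/null && python3 ck.py 4 &&
python3 -m crank '[[0,0,0,0.08,0,0,1]]' >/dev/null && python3 ck.py 4 &&
python3 -m crank '[[0,0,0,0.08,0,0,1]]' >/dev/null && python3 ck.py 4 &&
python3 -m crank '[[0,0,0,0.08,0,0,1]]' >/dev/null && python3 ck.py 4 &&
python3 -m crank '[[0,0,0,0.08,0,0,1]]' >/dev/null && python3 ck.py 4 &&
python3 -m crank '[[0,0,0,0.08,0,0,1]]' >/dev/null && python3 ck.py 4 &&
python3 -m crank '[[0,0,0,0.08,0,0,1]]' >/dev/null && python3 ck.py 4 &&
python3 -m crank '[[0,0,0,0.08,0,0,1]]' >/dev/null && python3 ck.py 4 &&
python3 -m crank '[[0,0,0,0.08,0,0,1]]' >/dev/null && python3 ck.py 4 &&
python3 -m crank '[[0,0,0,0.08,0,0,1]]' >/dev/null && python3 ck.py 4 &&
python3 -m crank '[[0,0,0,0.08,0,0,1]]' >/dev/null && python3 ck.py 4 &&
python3 -m crank '[[0,0,0,0.08,0,0,1]]' >/dev/null && python3 ck.py 4 &&
python3 -m crank '[[0,0,0,0.08,0,0,1]]' >/dev/null && python3 ck.py 4 &&
python3 -m crank '[[0,0,0,0.08,0,0,1]]' >/dev/null && python3 ck.py 4
```

```text
t 12.90 a=-21.0 b=-0.1 z=246.1 Ftool [-3.3  0.1 -1.1]
t 13.23 a=-14.7 b=-0.0 z=246.1 Ftool [-1.8  0.5 -1.2]
t 13.57 a=-8.2 b=-0.1 z=246.1 Ftool [-3.4  0.  -2.1]
t 13.82 a=-3.4 b=-0.1 z=246.1 Ftool [-2.5 -0.7 -1.9]
t 13.90 a=-1.8 b=-0.1 z=246.1 Ftool [-2.6 -0.1 -2.7]
t 13.98 a=-0.3 b=-0.1 z=246.1 Ftool [-3.3 -0.3 -3.7]
t 14.07 a=1.4 b=-0.0 z=246.1 Ftool [-2.5 -0.2 -2.7]
t 14.15 a=3.0 b=-0.0 z=246.1 Ftool [-3.2 -0.2 -2.3]
t 14.23 a=4.6 b=-0.1 z=246.1 Ftool [-3.3  0.2 -2.2]
t 14.32 a=6.2 b=-0.1 z=246.0 Ftool [-3.7  0.1 -3. ]
t 14.40 a=7.8 b=-0.1 z=246.1 Ftool [-3.4  1.2 -3.1]
t 14.48 a=9.4 b=-0.1 z=246.1 Ftool [-3.1  0.5 -2.7]
t 14.57 a=11.0 b=-0.1 z=246.1 Ftool [-3.4  0.3 -4.4]
t 14.65 a=12.6 b=-0.0 z=246.0 Ftool [-3.4 -0.5 -2.7]
t 14.73 a=14.1 b=-0.1 z=246.1 Ftool [-7.6  0.2 -2.3]
```

```bash
python3 -m crank '[[0,0,0,0,0,0,1]]' >/dev/null; python3 ck.py 4;  python3 -m crank '[[0,0,0,0.03,0,0,1]]' >/dev/null; python3 ck.py 4
```

```text
t 14.82 a=14.1 b=-0.1 z=246.1 Ftool [-2.3 -0.3 -2.9]
t 14.90 a=14.2 b=-0.1 z=246.1 Ftool [-8.1  0.4 -0.5]
```

```bash
python3 -m crank '[[0,0,0,0,0,0,1]]' >/dev/null; python3 ck.py 4;  python3 -m crank '[[0,0,0,0.02,0,0,1]]' >/dev/null; python3 ck.py 4
```

```text
t 14.98 a=14.2 b=-0.0 z=246.1 Ftool [-6.3  0.7 -0.9]
t 15.07 a=14.3 b=-0.0 z=246.1 Ftool [-8.2 -0.5  0.8]
```

The stop is confirmed at a≈14.2: a further 1 mm command moved it 0.2 mm and force held at 7–8 N. Now I back off to a≈11.2.

```bash
python3 -m crank '[[0,0,0,-0.07,0,0,1],[0,0,0,-0.07,0,0,1],[0,0,0,-0.05,0,0,1],[0,0,0,0,0,0,1]]' >/dev/null; python3 ck.py 4;  python3 -m crank '[[0,0,0,0,0,0,1]]' >/dev/null; python3 ck.py 4
```

```text
t 15.40 a=13.5 b=-0.1 z=246.0 Ftool [  8.4  -1.9 -13.8]
t 15.48 a=13.5 b=-0.1 z=246.0 Ftool [  9.5  -1.  -13.5]
```

```bash
python3 -m crank '[[0,0,0,0,0,-0.02,1]]' >/dev/null; python3 ck.py 4;  python3 -m crank '[[0,0,0,0,0,-0.02,1]]' >/dev/null; python3 ck.py 4; python3 -m crank '[[0,0,0,0,0,0,1]]' >/dev/null; python3 ck.py 4; python3 -c "
from h import *
f=grab('wrist'); save(f,'w4.png'); delta(600,50,90,170.25)"
```

```text
t 15.57 a=13.5 b=-0.1 z=246.1 Ftool [ 5.8 -1.8 -6.6]
t 15.65 a=13.2 b=-0.1 z=246.1 Ftool [ 1.3 -0.5  0.8]
t 15.73 a=12.7 b=-0.1 z=246.1 Ftool [ 2.6  0.1 -1.9]
t 15.78 grasp [556.3  56.2  91.4] yaw 170.28 shift/20 [-2.207  0.062  0.063] F [-1.  -0.5  0.5] w 13.1 q6 -1.51
turn/0.1 [-0.001 -0.034  0.006]
```

View pics/w4.png

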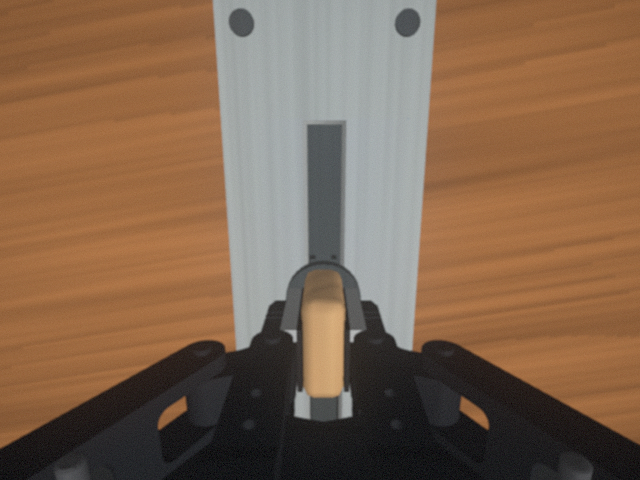

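The wrist view shows the anchor upright in the slot at (323,330), with the slot's end at (326,122). Lifting the pressure slightly freed it; the jam was tilt friction. I check and continue backing off.

```bash
python3 -m crank '[[0,0,0,0,0,0,1]]' >/dev/null; python3 ck.py 4;  python3 -m crank '[[0,0,0,-0.03,0,-0.005,1],[0,0,0,0,0,0,1]]' >/dev/null; python3 ck.py 4
```

```text
t 15.87 a=11.9 b=-0.1 z=246.1 Ftool [-0.1  0.3  1.7]
t 16.03 a=10.7 b=-0.0 z=246.5 Ftool [ 0.7 -0.4  2. ]
```

```bash
sed -i 's/F.round(1))/F.round(1),"Tz %.2f yaw %.1f"%(T.inv().apply(s["torque"])[2],np.degrees(np.arctan2(T.as_matrix()[1,0],T.as_matrix()[0,0]))))/' ck.py
python3 -m crank '[[0,0,0.3,0.01,0,0,1],[0,0,0.5,0,0,0.01,1],[0,0,0.5,0,0,0,1]]' >/dev/null; python3 ck.py 6 &&
python3 -m crank '[[0,0,0.5,0,0,0,1],[0,0,0.5,0,0,0,1]]' >/dev/null; python3 ck.py 6
```

```text
t 16.28 a=10.9 b=-0.0 z=246.4 Ftool [ 0.6 -0.6  1.5] Tz -0.06 yaw 162.7
t 16.45 a=10.9 b=-0.0 z=246.4 Ftool [-0.9  0.2  1.9] Tz -0.01 yaw 156.9
```

```bash
python3 -m crank '[[0,0,0.6,0,0,0,1],[0,0,0.6,0,0,0,1],[0,0,0.6,0,0,0,1],[0,0,0.6,0,0,0,1]]' >/dev/null; python3 ck.py 5 &&
python3 -m crank '[[0,0,0.6,0,0,0,1],[0,0,0.6,0,0,0,1],[0,0,0.6,0,0,0,1],[0,0,0.6,0,0,0,1]]' >/dev/null && python3 ck.py 5 &&
python3 -m crank '[[0,0,0.6,0,0,0,1],[0,0,0.6,0,0,0,1],[0,0,0.6,0,0,0,1],[0,0,0.6,0,0,0,1]]' >/dev/null && python3 ck.py 5 &&
python3 -m crank '[[0,0,0.6,0,0,0,1],[0,0,0.6,0,0,0,1],[0,0,0.6,0,0,0,1],[0,0,0.6,0,0,0,1]]' >/dev/null && python3 ck.py 5 &&
python3 -m crank '[[0,0,0.6,0,0,0,1],[0,0,0.6,0,0,0,1],[0,0,0.6,0,0,0,1],[0,0,0.6,0,0,0,1]]' >/dev/null && python3 ck.py 5 &&
python3 -m crank '[[0,0,0.5,0,0,0,1],[0,0,0.5,0,0,0,1],[0,0,0.5,0,0,0,1]]' >/dev/null && python3 ck.py 5
```

```text
t 16.78 a=10.9 b=-0.0 z=246.4 Ftool [ 0.5 -0.1  3.3] Tz 0.05 yaw 143.2
t 17.12 a=10.9 b=-0.0 z=246.4 Ftool [0.2 0.6 2.8] Tz -0.00 yaw 129.4
t 17.45 a=10.9 b=-0.0 z=246.4 Ftool [ 0.6 -0.1  1.4] Tz 0.02 yaw 115.7
t 17.78 a=10.9 b=-0.0 z=246.5 Ftool [ 0.3 -1.   2.6] Tz 0.02 yaw 101.9
t 18.12 a=10.9 b=-0.0 z=246.4 Ftool [ 0.4 -0.   0.6] Tz -0.02 yaw 88.2
t 18.37 a=10.9 b=-0.0 z=246.4 Ftool [-0.4  0.4  0.9] Tz -0.01 yaw 79.6
```

Turned 90.7° freely. I settle the collar, let go and rise.

```bash
python3 -m crank '[[0,0,0.2,0,0,0.02,1],[0,0,0.2,0,0,0.01,1],[0,0,0,0,0,0,1]]' >/dev/null; python3 ck.py 5
python3 -m crank '[[0,0,0,0,0,0,0.7],[0,0,0,0,0,0,0.6],[0,0,0,0,0,0,0.5],[0,0,0,0,0,0,0.5],[0,0,0,0,0,0,0.5]]'
python3 -m crank '[[0,0,0,0,0,-0.2,0.5],[0,0,0,0,0,-0.5,0.5],[0,0,0,0,0,-1,0.5],[0,0,0,0,0,-1,0.5],[0,0,0,0,0,-1,0.5]]'
python3 -m crank '[[0,0,0,0,0,-1,0.5],[0,0,0,0,0,-1,0.5],[0,0,0,0,0,-0.5,0.5],[0,0,0,0,0,0,0.5]]'
python3 - <<'E'
from h import *
np.set_printoptions(precision=1,suppress=True)
f=grab("wrist"); save(f,"w5.png")
g=np.array([568.5,54])+10.9*np.array([-.985,.169]); C=cloud(f)
m=(np.hypot(C[...,0]-g[0],C[...,1]-g[1])<30)&(C[...,2]>95)&(C[...,2]<120)
print(g); 
if m.any(): m=bigblob(m); print(m.sum(),np.percentile(C[m][:,2],[50,90]),*rect(C[m]))
E
```

```text
t 18.62 a=10.8 b=-0.0 z=246.1 Ftool [-0.7 -0.1  1. ] Tz -0.01 yaw 77.4
time_s: 19.03
tcp_pos: [557.8, 55.9, 246.1]
eef_rot: [-2.451, -1.966, 0.0]
ft_force: [-0.3, -0.3, 0.5]
grip_width: 42.9
time_s: 19.45
tcp_pos: [557.7, 55.9, 321.9]
eef_rot: [2.45, 1.965, 0.001]
ft_force: [-0.2, 0.1, -1.3]
grip_width: 42.8
time_s: 19.78
tcp_pos: [557.8, 55.9, 372.8]
eef_rot: [2.448, 1.963, 0.005]
ft_force: [0.3, -0.0, 0.3]
grip_width: 42.7
[557.8  55.8]
1181 [106.5 107.6] [557.6  56.7] (36.4484977722168, 13.822296142578125) 77.5784912109375
```

View pics/w5.png

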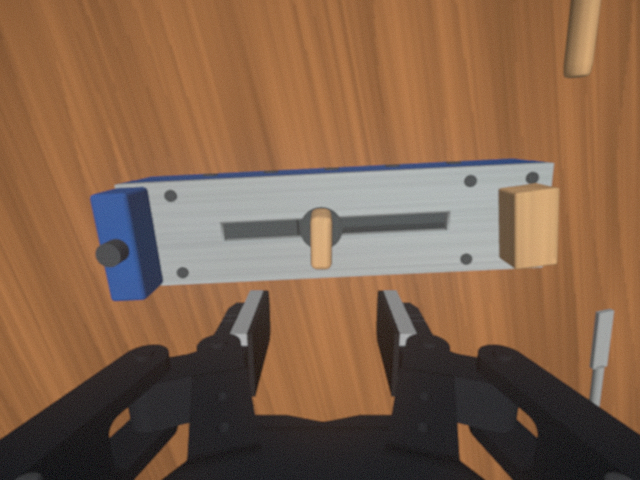

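The view shows the paddle at (320,238), crosswise to the slot, with the collar flat. Its top is at 107 mm as expected, and the offcut is in place at (529,226). After a last check of the neighbours I hand in.

Run:
```python
from h import *
f=grab("top")
for n in ("offcut_mid","dog_a_top","anchor_grip"):
    print(n,[(np.round(r["uv"],1),round(r["conf"],2),world(f,*r["uv"]).round(0)) for r in viewer.search_frame("top",n)[:3]])
print(robot.get_state()["time_s"]); print(robot.finish_job())
```

```text
offcut_mid [(array([268.5, 151.2]), 0.91, array([704.,  15.,  86.])), (array([257.1, 255.3]), 0.45, array([541.,  34.,  59.]))]
dog_a_top [(array([447.4, 224.2]), 0.57, array([ 587., -266.,   74.]))]
anchor_grip []
20.0333
the job is handed in; nothing more can be done
None
```

The anchor is in the slot, turned about 93° clockwise and released. I handed the job in at 20 s on the robot clock, and no verdict was reported.

- **Slide and stop:** I lowered the head about 58 mm from the slot's centre, at the end away from the jaw. It met the stop 14 mm past centre at 7–8 N, above the 4 N you suggested but well under 35 N.
- **Back-off:** It stuck at first from tilt friction, peaking at about 10 N sideways and 14 N downward. Easing the downward pressure freed it. It ended about 3.2 mm back from the stop.
- **Turn and release:** It turned with almost no resistance. Afterwards the paddle top was at about 107 mm, as expected for a seated collar, and the paddle stood at 77.6°, crosswise to the slot. I did not tug it to test the lock.
- **Other items:** The top view still shows dog_a within 2–3 mm of its first position; I did not check dog_b separately.
- **Check that disagreed:** The network's last point on the offcut was about 15 mm from its first. The arm was never near the offcut, and it looked in place in the last wrist picture. I think the arm was hiding part of it from the top camera, but I did not measure it again.

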